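Rehang the lift-off cabinet door by its sprung hinge pin

TASK

Pull back the sprung hinge pin of the small metal door, lift the door off the empty instrument cabinet, and rehang it on the cabinet that holds the instruments. With the pin still held back, feel for the hinge slots and lower the door gently until it is fully seated in both, then let the pin spring home through the keeper hole and leave the door hanging straight. Do not force the hinge (stay under 30 N), and leave the other things on the table where they are.

Things in the scene. Friction and masses are not known exactly. Their poses are not given: they have to be found in the camera images.
- door: Lift-off metal door, 0.26 to 0.39 kg. Origin: middle of its hinge line, 147 mm up when seated; y along that line, z up. A barrel 16 mm thick, 106 long, ends in two round journals 10 mm thick that reach to y = +-69 mm and lie in the bracket's slots (3 mm end play each way, 1 mm in x). The 100 mm wide panel hangs to 105 mm below the line; mass centre about 30 mm below it.
- door_grip (a point): Point on the door, 30 mm above the hinge line (22 above the barrel), to close the fingers about, along the door's y: the middle of the two upright grip plates once pinched together (38 mm over both; 54 before). Plates: 12 mm thick in y, 22 wide in x, tops 46 mm above the line; one fixed (y -19 to -7 mm), one on the pin (y 23 to 35 mm at rest). The door is carried by the pinched pair.
- door_pin (a joint): Sprung hinge pin, 7 mm thick, on the hinge line at the door's +y end, in m: 0 = sprung fully out (through the keeper hole), 0.016 = fully pulled back to its stop, clear of the keeper. The spring pushes with 5 N when out, 10 N when fully back; the pin's grip plate moves with it, towards the door's -y.
- pin_tip (a point): End of the hinge pin: on the hinge line, 88 mm to the door's +y when out, 72 mm when fully back.
- cab_empty: Fixed white steel instrument cabinet, 160 mm deep (x), 200 wide (y), 125 high, empty, carrying the door at the start. Origin: centre of its underside; its opening looks along its +x, away from the robot. A metal hinge bracket on its top reaches past the front; its hinge line is 104 mm in front of the origin and 147 mm up, along y. The door hangs at the cabinet's yaw.
- cab_full: The same cabinet and bracket, but with a tray of instruments inside and no door: the door is to hang here, the same way round, pin to +y. Origin and axes as for cab_empty.
- cab_full_hinge (a point): Reference mark on cab_full for its hinge line: 86 mm in front of the cabinet's origin, midway across, 147 mm up. The bracket was clamped by eye, so the true hinge line lies anywhere from 5 to 31 mm farther out than this mark, along the cabinet's +x; its y and height are true. The slots must be felt for. The bracket does not shift under load.
- cab_full_slot (a point): Reference mark for the +y slot of cab_full's bracket (the slot is 5 to 31 mm farther out, as for cab_full_hinge). Two lugs at y = +-61 mm, 10 mm thick in y, each with a flat top 5 mm above the hinge line, reaching 34 mm before and behind the slot's middle, cut by a square open-topped slot 12 mm wide in x and 10 deep. A seated journal lies on the slot's floor.
- cab_full_keeper (a point): Reference mark for the keeper hole of cab_full's bracket (also 5 to 31 mm farther out): a 12 mm square hole on the hinge line, in a 6 mm thick upright plate, 77 to 83 mm to +y of the middle, whose top is 14 mm above the line.
- bowl: Steel bowl, 140 mm wide, 50 high; leave alone. Origin under its middle (as for those below).
- antiseptic: Green bottle, 70 mm wide, 170 high; leave alone.
- jar: Amber jar, 42 mm wide, 60 high, between the cabinets; leave alone.
- tape: Reel of tape, 56 mm wide, 25 high, between the cabinets; leave alone.
- mug: White mug, 72 mm wide, 85 high; leave alone.
- scissors: Scissors lying, 200 mm long; leave alone.
- tweezers: Tweezers lying, 140 mm long; leave alone.
Not all that is in view belongs to the job. There is more than one size of the door; the one meant has the size given above.

How it is judged:
By the outcome, as a careful person would: the job done as asked, in the order asked, and still so for the second after the job is handed in, with the robot touching nothing.
It also fails if it takes over 70 s, if anything falls off the work surface, if the arm or the gripper's body presses on something with over 40 N, if the wrist force passes 120 N, or if a joint passes its speed limit or range.

ROBOT

A 7-joint arm with a two-finger parallel gripper is mounted at the origin on the work surface. World frame = base frame: x ahead of the robot, y to its left, z up, the work surface at z = 0. Lengths are in mm, angles in rad, forces in N, time in s.
With the tool pointing down it reaches from about 400 to 925 mm from the base axis. Payload 4.1 kg.
Tool frame: the origin (TCP) lies at the very end of the fingers, on their centre line; the grasp point (between the pads) lies 19 mm behind it; z points along the fingers, x is the direction in which the jaws open and shut, and the axes are right-handed (so a half turn about z gives the same grasp; the last joint's range is limited). The gripper opens to 85 mm and grips with 20 to 120 N. Pads are 22 mm wide; open, the fingers measure 114 mm over their backs; the gripper's body (76 mm by 85 mm) begins 54 mm behind the grasp point. The pads swing forward as they close: fully open they stand 13 mm farther back than shut.
Start: joints at [-1.421, 0.398, 0.045, 1.537, -0.019, 1.207, -0.051], TCP at [160.033, 630.026, 231.347] pointing down, gripper open.
Joint ranges: [-2.82, 2.82], [-0.49, 2.23], [-1.37, 1.46], [0, 2.46], [-1.36, 4.5], [0.23, 2], [-2.94, 2.94]. Speed limits (rad/s): [2.57, 2.57, 3.14, 3.14, 3.14, 3.14, 3.14].

INTERFACE

Orientations are given as a unit quaternion [w, x, y, z].
In Python, from bench import bot gives the robot as it stands.
- The arm moves only by the tool drive_tool, never from a script. Its argument "commands" is a list of rows, each a list of 7 numbers: the finger opening in mm, from 0 to 85.4, then the shift along the world's x, y, z as a fraction of full scale, then the turn, a rotation vector about the world's x, y, z as a fraction of full scale. In form: [[fingers, dx, dy, dz, ax, ay, az], ...]. A call has 1 to 12 rows; each row shifts and turns the commanded pose from where the row before left it; what a row does not reach is not made up. Full scale, the value 1, is 40 mm for a shift and 0.08 rad for a turn. A row lasts 1/12 s, in which the tool goes at most 41.7 mm and 7.16 degrees, less where a joint would pass 70% of its speed; a pose out of reach is approached as far as the arm can. A call with a number of a shift or a turn outside -1 to 1 is refused whole. A call with a gripper value outside its range is refused whole. The fingers move at their own pace and stop on an object; "squeeze" is the grip in N (left out, the last holds). Time passes only in rows, so rows that do not move let the fingers close. It gives the time, the measured TCP pose, the force and the opening at its end, in the units of the state.
- bot.get_state(): the state, without advancing time (a new reading comes with each control period).
- bot.capture(name): name is "side" or "top" or "wrist"; returns the picture (480x640x3 uint8, blue, green, red); there is no depth.
- bot.camera_info(name): a dict with "fx", "fy", "cx", "cy" (pixels), "position" and "rotation" of the camera in the world; the wrist camera has in their place "mount" (4x4, takes a point from camera to tool coordinates, whose origin is the TCP and whose axes are the tool frame's). Camera axes: x right, y down, z forward; pixel columns grow to the right and rows downward; lengths in mm; the calibration is good to about 2 mm. The wrist camera is an equidistant fisheye: a pixel r from the principal point sees the ray r / f radians off the axis. A picture is of the moment at which its call begins: read the wrist's pose just before it. camera_info takes no time and is no camera call.
- bot.job_done(): hands the job in, once; it reports no verdict.
Trained networks look in the newest picture that a camera, given by its name, has taken for a name from the list of things; names that differ only in an ending like _2 or _b are one class to them, and where a whole thing is asked for, a point or a joint stands for the part that bears it (a point fixed in the world has none). Each returns a list of dicts, best first, with "p" (0 to 1); they miss things now and then, are a little off and sometimes report something else, mostly with a low value. They report only what shows in the picture. A call takes as long as a camera call. They do not tell look-alikes from the thing itself.
- bot.silhouettes(camera, name): "region" (480x640 bool, what is visible of it) and "box" ([centre column, centre row, width, height] in pixels, round what is visible of it).
The state is a dict: "clock": time; "qpos": joint angles; "dq": joint speeds; "joint_torque": joint torques, N m; "eef_pos": TCP position; "tcp_rot": TCP orientation; "wrist_force": force on the tool from outside, world axes, zero at the start; "wrist_torque": the same for the moment, N m; "grip_width": opening from 0.0 (shut) to 1.0 (fully open).
Only numpy, scipy, OpenCV 4.12 (cv2) and the standard library are available. Lean on these libraries where they do the work, as an engineer would, in place of code of your own. Each camera call takes 0.05 s, during which the arm holds its last target.

## Working session

There is one attempt and no reset: what is moved stays moved. The work goes in short steps, Python scripts to look and compute and a tool call to move; the robot and the scene stay as the last step left them, time stands still between calls to the robot, and variables do not carry over. Pictures are saved under pics/ and viewed, and the job is handed in when it is done.

Besides the shell and the picture viewer there is one more tool, called as name(argument=value, ...) on one line, values as JSON. drive_tool: Moves the arm, as the interface text tells. Shift numbers are shares of 40 mm and turn numbers shares of 0.08 rad, none past 1 either way. Its arguments: {"type":"object","properties":{"commands":{"type":"array"},"squeeze":{"type":"number"}},"required":["commands"]}

```bash
ls; mkdir -p pics
cat > h.py <<'E'
import numpy as np, cv2
from bench import bot
E
python3 - <<'E'
from h import *
s=bot.get_state(); print(s)
for n in ["side","top"]:
    im=bot.capture(n); cv2.imwrite(f"pics/{n}0.png",im); print(bot.camera_info(n))
print(bot.camera_info("wrist"))
im=bot.capture("wrist"); cv2.imwrite("pics/wrist0.png",im)
E
```

```text
pics
{'clock': 0.0, 'qpos': array([-1.42099986,  0.39920423,  0.04501328,  1.53789523, -0.01872768,
        1.20689578, -0.05069339]), 'dq': array([-0.00018722, -0.00196375, -0.00074476, -0.00051436, -0.00141123,
        0.00085854,  0.00018383]), 'joint_torque': array([ 4.44544685e-04, -4.75133836e+01,  1.36478640e+00, -2.54216659e+01,
        1.15063187e-02,  1.00284957e-02, -1.01431149e-05]), 'eef_pos': array([159.85541345, 629.37388453, 230.2483648 ]), 'tcp_rot': array([ 6.48165357e-04,  7.89339226e-01,  6.13956517e-01, -7.49087717e-04]), 'wrist_force': array([-0.13356138,  0.01859156,  1.1953385 ]), 'wrist_torque': array([ 0.01393333,  0.00366308, -0.02142099]), 'grip_width': 0.9994652834208032}
{'fx': 437.62904903152116, 'fy': 437.62904903152116, 'cx': 323.21907135631324, 'cy': 243.24293804592767, 'position': array([ 187.56940174, -624.67444239,  899.52666535]), 'rotation': array([-0.35432033,  0.90534887, -0.21431787,  0.09417205])}
{'fx': 561.7140488964953, 'fy': 561.7140488964953, 'cx': 313.8774254930143, 'cy': 240.55551305806546, 'position': array([ 255.45140858,   10.75188708, 1585.76471632]), 'rotation': array([-0.06694372,  0.70423573, -0.70318281,  0.07144577])}
{'fx': 371.64829954431775, 'fy': 371.64829954431775, 'cx': 314.8136606813145, 'cy': 239.99526427647194, 'mount': array([[ 9.99999205e-01,  1.21845551e-03, -3.24767254e-04,
        -8.76947188e-01],
       [-1.05367425e-03,  9.48886086e-01,  3.15616991e-01,
        -8.02368850e+01],
       [ 6.92732389e-04, -3.15616398e-01,  9.48886616e-01,
        -1.42195514e+02],
       [ 0.00000000e+00,  0.00000000e+00,  0.00000000e+00,
         1.00000000e+00]])}
```

View pics/side0.png

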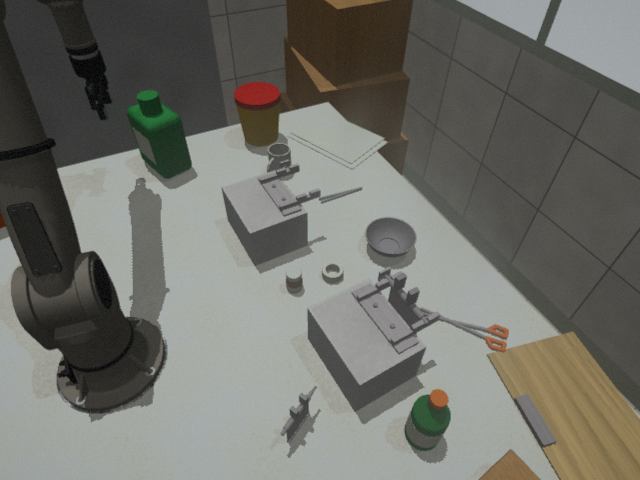

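View pics/top0.png

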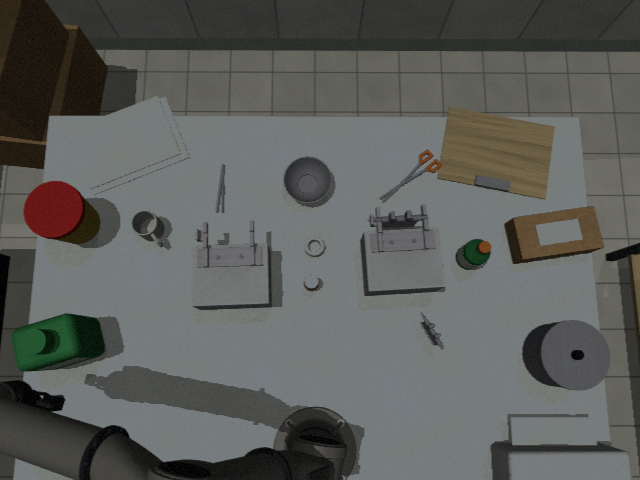

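View pics/wrist0.png

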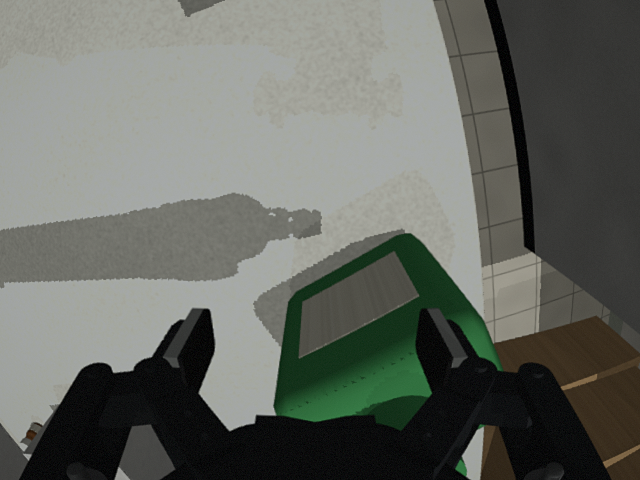

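```bash
cat >> h.py <<'E'
from scipy.spatial.transform import Rotation as R
def Rq(q): return R.from_quat([q[1],q[2],q[3],q[0]]).as_matrix()
def proj(name,P):
    c=bot.camera_info(name); p=(np.atleast_2d(P)-c["position"])@Rq(c["rotation"])
    return np.c_[c["cx"]+c["fx"]*p[:,0]/p[:,2], c["cy"]+c["fy"]*p[:,1]/p[:,2]]
def ray(name,uv,z):
    c=bot.camera_info(name); d=Rq(c["rotation"])@np.array([(uv[0]-c["cx"])/c["fx"],(uv[1]-c["cy"])/c["fy"],1])
    return c["position"]+d*(z-c["position"][2])/d[2]
E
python3 - <<'E'
from h import *
bot.capture("top");
for n in ["cab_empty","cab_full","door","jar","tape","mug","bowl"]:
    for s in bot.silhouettes("top",n)[:3]:
        print(n,s["p"],np.round(s["box"],1))
        if n[:3] in("cab","doo"):
            c,_=cv2.findContours(s["region"].astype(np.uint8),0,2)
            c=max(c,key=cv2.contourArea); r=cv2.minAreaRect(c); print(r, ray("top",s["box"][:2],125))
t=cv2.imread("pics/top0.png"); s=cv2.imread("pics/side0.png")
a=cv2.resize(t[190:320,180:450],None,fx=2.9,fy=2.9,interpolation=2); cv2.imwrite("pics/tz.png",a)
a=cv2.resize(s[150:400,210:450],None,fx=2.4,fy=2.4,interpolation=2); cv2.imwrite("pics/sz.png",a)
E
```

```text
cab_empty 0.9 [403.  251.6  84.4  95.5]
((400.7620849609375, 249.45516967773438), (87.55453491210938, 81.33000183105469), 86.633544921875) [ 516.27158276 -234.12296555  125.        ]
cab_empty 0.27 [313.7 245.5  20.   19.8]
((313.5, 246.0), (20.0, 19.0), 90.0) [532.19244304   1.99032398 125.        ]
cab_full 0.69 [232.3 263.4  82.2  92.8]
((230.1959991455078, 264.5174865722656), (88.15308380126953, 80.13323974609375), 88.75463104248047) [483.87668952 215.83976761 125.        ]
door 0.87 [398.4 219.9  47.9  17.1]
((398.564208984375, 219.46240234375), (15.898041725158691, 47.095455169677734), 86.18592071533203) [ 602.32277552 -224.40021127  125.        ]
door 0.66 [431.  331.4  21.2  35.4]
((431.4000549316406, 331.8000183105469), (38.460365295410156, 11.627553939819336), 63.43495178222656) [ 307.93906043 -299.95457165  125.        ]
door 0.64 [409.4 174.9  60.4  49.9]
((410.0000305175781, 179.99998474121094), (22.62741470336914, 67.88224792480469), 45.0) [ 727.99591441 -257.90009069  125.        ]
jar 0.74 [311.4 281.7  15.9  17.8]
jar 0.32 [231.8 266.1  81.3  86.3]
jar 0.23 [397.1 219.1  61.9  18.7]
tape 0.47 [313.1 246.7  19.3  17.4]
tape 0.29 [472.8 257.8  34.5  30.4]
mug 0.89 [148.2 225.2  35.8  32.9]
mug 0.37 [219.1 187.2   8.3  47.7]
bowl 0.8 [305.9 181.   45.1  44.2]
```

View pics/tz.png

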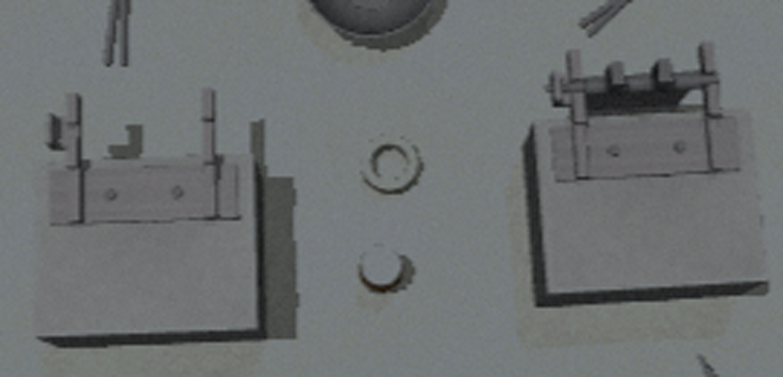

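View pics/sz.png

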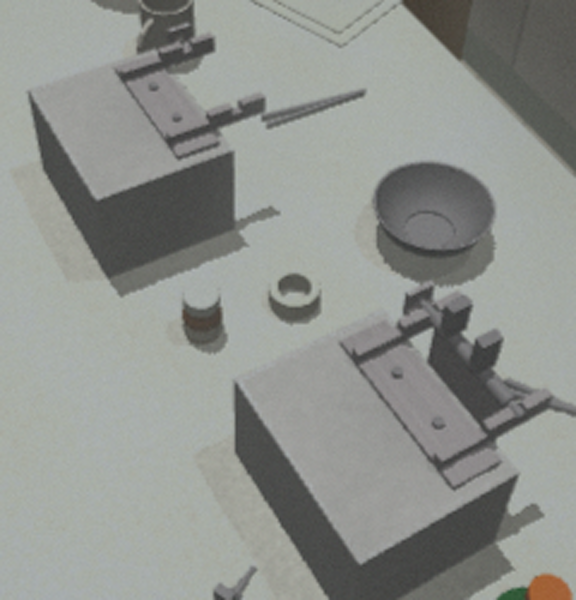

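drive_tool(commands=[[85, 0, 0, 0.5, 0, 0, 0], [85, 0, 0, 0.8, 0, 0, 0], [85, 0, 0, 0.8, 0, 0, 0], [85, 0.3, -0.3, 0.8, 0, 0, 0.2], [85, 0.6, -0.6, 0.8, 0, 0, 0.4], [85, 0.7, -0.6, 0, 0, 0, 0.4], [85, 0.7, -0.6, 0, 0, 0, 0.4], [85, 0.7, -0.6, 0, 0, 0, 0.4], [85, 0.7, -0.6, 0, 0, 0, 0.4], [85, 0.7, -0.6, 0, 0, 0, 0.4], [85, 0.7, -0.6, 0, 0, 0, 0.4], [85, 0.7, -0.6, 0, 0, 0, 0.4]])

```text
clock: 1.55
eef_pos: [390.6, 427.2, 376.3]
tcp_rot: [-0.0, 0.698, 0.716, 0.0]
wrist_force: [0.4, -0.1, -0.5]
grip_width: 0.996
```

drive_tool(commands=[[85, 0.8, -0.7, 0, 0, 0, 0.1], [85, 0.8, -0.7, 0, 0, 0, 0.1], [85, 0.8, -0.7, 0, 0, 0, 0.1], [85, 0.8, -0.7, 0, 0, 0, 0.1], [85, 0.8, -0.7, 0, 0, 0, 0.1], [85, 0.8, -0.7, 0, 0, 0, 0], [85, 0.8, -0.7, 0, 0, 0, 0], [85, 0.6, -0.4, 0, 0, 0, 0], [85, 0, 0, 0, 0, 0, 0]])

```text
clock: 2.3
eef_pos: [637.5, 212.7, 375.0]
tcp_rot: [0.003, 0.688, 0.725, -0.001]
wrist_force: [-0.2, -0.1, 0.1]
grip_width: 0.996
```

Run:
```python
from h import *
s=bot.get_state(); im=bot.capture("wrist"); cv2.imwrite("pics/w1.png",im); np.savez("pics/w1.npz",p=s["eef_pos"],q=s["tcp_rot"])
print(s["clock"],s["eef_pos"],s["tcp_rot"],s["qpos"],s["wrist_force"]); M=Rq(s["tcp_rot"]); print(M)
```

```text
2.3 [637.54676917 212.69480931 375.02251076] [ 0.00278671  0.68842271  0.72530343 -0.00115826] [-0.61711233  0.39667778  0.34271076  1.2580972  -0.12445635  1.50749294
  1.33159234] [-0.18699055 -0.13154652  0.11143515]
[[-0.05213282  0.99863716  0.00244768]
 [ 0.99862425  0.05214567 -0.00551705]
 [-0.00563717  0.0021567  -0.99998179]]
```

View pics/w1.png

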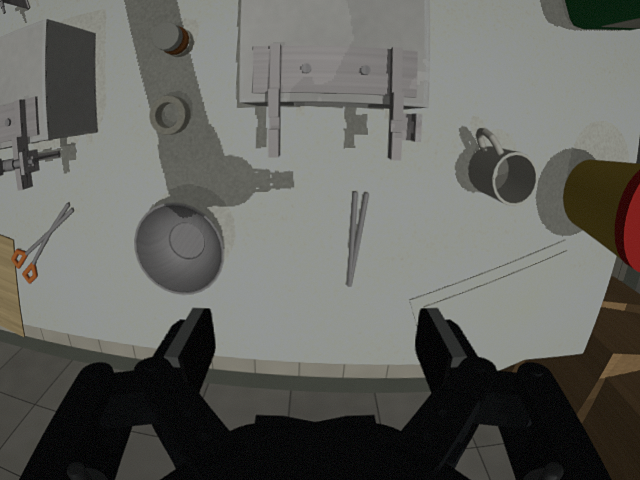

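```bash
cat >> h.py <<'E'
C=None
def wcam():
    global C
    if C is None: C=bot.camera_info("wrist")
    return C
def wray(uv,z,p,q):
    c=wcam(); d=np.array([uv[0]-c["cx"],uv[1]-c["cy"]])/c["fx"]; th=np.linalg.norm(d)+1e-12
    v=np.r_[np.sin(th)*d/th,np.cos(th)]; M=c["mount"]; T=Rq(q)
    o=np.asarray(p)+T@M[:3,3]; d=T@M[:3,:3]@v
    return o+d*(z-o[2])/d[2]
def wproj(P,p,q):
    c=wcam(); M=c["mount"]; T=Rq(q)
    v=((np.atleast_2d(P)-np.asarray(p))@T-M[:3,3])@M[:3,:3]
    th=np.arctan2(np.hypot(v[:,0],v[:,1]),v[:,2]); ph=np.arctan2(v[:,1],v[:,0])
    return np.c_[c["cx"]+c["fx"]*th*np.cos(ph),c["cy"]+c["fx"]*th*np.sin(ph)]
E
python3 - <<'E'
from h import *
im=cv2.imread("pics/w1.png")
a=cv2.resize(im[0:180,230:440],None,fx=3.3,fy=3.3,interpolation=2); cv2.imwrite("pics/w1z.png",a)
E
```

```text
(no output)
```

View pics/w1z.png

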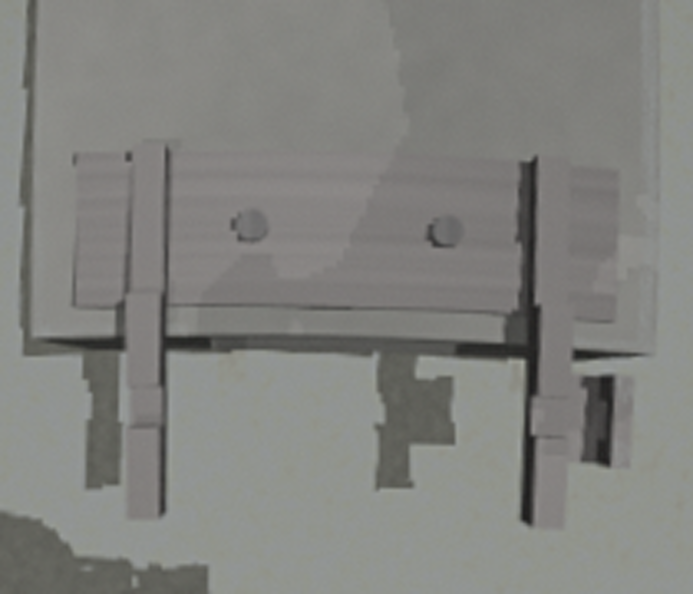

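Run:
```python
from h import *
d=np.load("pics/w1.npz"); p,q=d["p"],d["q"]
f=lambda u,v,z: wray((230+(u+.5)/3.3-.5,(v+.5)/3.3-.5),z,p,q)
L={"Lfront":(146,517,152),"Rfront":(548,527,152),"Lslotf":(146,428,152),"Rslotf":(550,439,152),"Lslotb":(146,385,152),"Rslotb":(550,396,152),
"Lback":(146,292,152),"Rback":(555,305,152),"CfL":(33,338,125),"CfR":(655,353,125)}
P={k:f(*v) for k,v in L.items()}
for k in P: print(k,np.round(P[k],1))
for a,b in [("Lfront","Rfront"),("Lslotf","Rslotf"),("Lslotb","Rslotb"),("CfL","CfR")]:
    e=P[b]-P[a]; print(a,np.degrees(np.arctan2(-e[0],e[1])),np.linalg.norm(e[:2]))
```

```text
Lfront [594.6 167.6 152. ]
Rfront [590.2 288.2 152. ]
Lslotf [567.9 166.6 152. ]
Rslotf [563.5 286.5 152. ]
Lslotb [555.  166.1 152. ]
Rslotb [550.5 285.4 152. ]
Lback [527.2 164.9 152. ]
Rback [522.9 285.  152. ]
CfL [540.3 126.1 125. ]
CfR [532.2 325.  125. ]
Lfront 2.1035170503863503 120.63997066603623
Lslotf 2.0953702849299085 119.9230294977682
Lslotb 2.150746402963083 119.42643475771762
CfL 2.3533936290510735 199.1002323297166
```

drive_tool(commands=[[85, 0.2, -0.5, 0, 0, 0, 0], [85, 0.2, -0.9, 0, 0, 0, 0], [85, 0.2, -0.9, 0, 0, 0, 0], [85, 0.1, -0.9, 0, 0, 0, 0], [85, 0, -0.9, 0, 0, 0, 0], [85, 0, -0.9, 0, 0, 0, 0], [85, 0, -0.9, 0, 0, 0, 0], [85, 0, -0.9, 0, 0, 0, 0], [85, 0, -0.9, 0, 0, 0, 0], [85, 0, -0.9, 0, 0, 0, 0], [85, 0, -0.9, 0, 0, 0, 0], [85, 0, -0.9, 0, 0, 0, 0]])

```text
clock: 3.35
eef_pos: [661.0, -194.8, 376.2]
tcp_rot: [-0.0, 0.683, 0.73, 0.001]
wrist_force: [1.0, -0.1, -0.6]
grip_width: 0.997
```

drive_tool(commands=[[85, 0, -0.6, 0, 0, 0, 0], [85, 0, 0, 0, 0, 0, 0], [85, 0, 0, 0, 0, 0, 0]])

```text
clock: 3.6
eef_pos: [660.6, -219.8, 375.9]
tcp_rot: [-0.0, 0.685, 0.729, 0.0]
wrist_force: [1.3, 1.5, 0.3]
grip_width: 0.994
```

```bash
cat > snap.py <<'E'
import sys
from h import *
n=sys.argv[1]; s=bot.get_state(); im=bot.capture("wrist"); cv2.imwrite(f"pics/{n}.png",im); np.savez(f"pics/{n}.npz",p=s["eef_pos"],q=s["tcp_rot"])
print(s["clock"],s["eef_pos"],s["tcp_rot"],s["qpos"],s["wrist_force"],s["grip_width"]); M=Rq(s["tcp_rot"]); print(M.round(4))
if len(sys.argv)>2:
    a,b,c,d,k=map(float,sys.argv[2:]); cv2.imwrite(f"pics/{n}z.png",cv2.resize(im[int(b):int(d),int(a):int(c)],None,fx=k,fy=k,interpolation=2))
E
python3 snap.py w2 200 20 430 200 3.3
```

```text
3.6 [ 660.57068072 -219.81206202  375.91162571] [-3.47835181e-04  6.84981872e-01  7.28559962e-01  3.09197983e-04] [-0.02714085  0.4625717   0.46532412  1.18733406 -0.20254766  1.53620308
  2.03478282] [1.28223035 1.54288466 0.29827735] 0.9944451042650145
[[-6.160e-02  9.981e-01 -1.000e-04]
 [ 9.981e-01  6.160e-02  9.000e-04]
 [ 9.000e-04 -0.000e+00 -1.000e+00]]
```

View pics/w2.png

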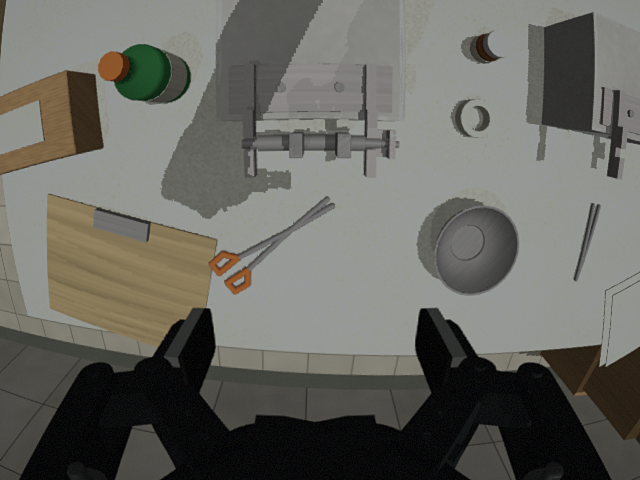

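View pics/w2z.png

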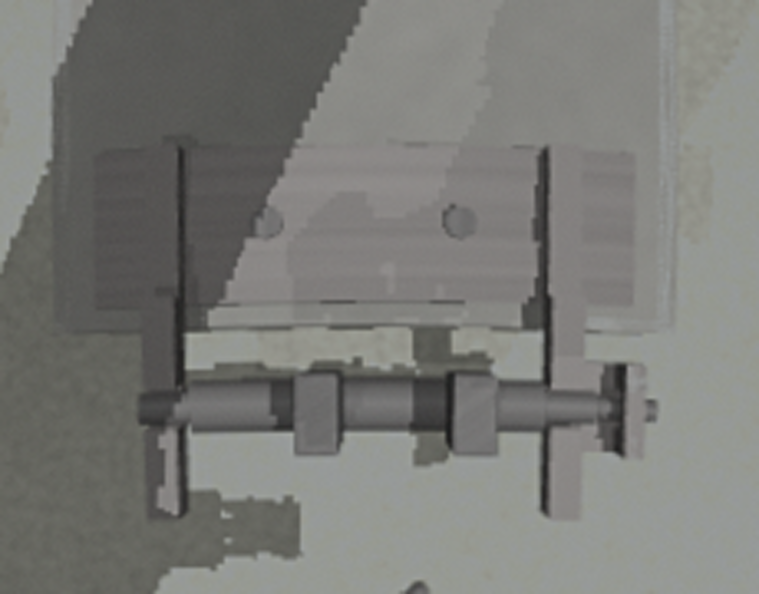

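Run:
```python
from h import *
d=np.load("pics/w2.npz"); p,q=d["p"],d["q"]
f=lambda u,v,z: wray((200+(u+.5)/3.3-.5,20+(v+.5)/3.3-.5),z,p,q)
print("cam",p+Rq(q)@wcam()["mount"][:3,3])
L={"Lfront":(167,517,152),"Rfront":(563,517,152),"JL":(145,407,147),"JR":(570,406,147),"pin":(657,410,147),"barL":(190,405,147),"barR":(548,403,147),
"p1a":(297,388,193),"p1b":(338,388,193),"p1c":(297,453,193),"p1d":(338,453,193),"p2a":(455,388,193),"p2b":(497,388,193),"p2c":(455,453,193),"p2d":(497,453,193),"CfL":(62,330,125),"CfR":(673,330,125),"Lback":(163,298,152),"Rback":(566,298,152)}
P={k:f(*v) for k,v in L.items()}
for k in P: print(k,np.round(P[k],1))
for a,b in [("Lfront","Rfront"),("Lback","Rback"),("JL","JR"),("JL","pin"),("p1a","p2b"),("p1c","p2d"),("CfL","CfR")]:
    e=P[b]-P[a]; print(a,np.degrees(np.arctan2(-e[0],e[1])),np.linalg.norm(e[:2]))
```

```text
cam [ 580.24719647 -226.06972824  518.11156117]
Lfront [ 638.7 -287.   152. ]
Rfront [ 631.4 -167.2  152. ]
JL [ 605.7 -295.7  147. ]
JR [ 597.8 -167.3  147. ]
pin [ 596.4 -140.3  147. ]
barL [ 604.6 -281.8  147. ]
barR [ 597.4 -174.1  147. ]
p1a [ 595.9 -246.8  193. ]
p1b [ 595.3 -236.   193. ]
p1c [ 613.2 -245.9  193. ]
p1d [ 612.6 -235.   193. ]
p2a [ 593.3 -205.4  193. ]
p2b [ 592.5 -194.4  193. ]
p2c [ 610.6 -204.1  193. ]
p2d [ 609.8 -193.   193. ]
CfL [ 582.6 -328.3  125. ]
CfR [ 570.8 -132.3  125. ]
Lback [ 572.3 -290.6  152. ]
Rback [ 565.2 -171.9  152. ]
Lfront 3.5056910361602287 119.98015017829675
Lback 3.4219558799566303 118.94293797561834
JL 3.5409060963261076 128.6310329121723
JL 3.423218930726622 155.67801801692556
p1a 3.736934162124264 52.51641935433527
p1c 3.7079680877135464 52.94929134784171
CfL 3.4625016813847282 196.31536570760528
```

drive_tool(commands=[[85, -0.15, 0, -0.3, 0, 0, 0], [85, -0.3, -0.04, -0.6, 0, 0, 0], [85, -0.3, -0.04, -0.6, 0, 0, 0], [85, -0.3, -0.05, -0.6, 0, 0, 0], [85, -0.3, -0.05, -0.6, 0, 0, 0], [85, -0.1, -0.05, -0.6, 0, 0, 0], [85, 0, 0, -0.5, 0, 0, 0], [85, 0, 0, -0.2, 0, 0, 0], [85, 0, 0, 0, 0, 0, 0]])

```text
clock: 4.4
eef_pos: [602.6, -225.2, 213.9]
tcp_rot: [-0.002, 0.683, 0.73, -0.0]
wrist_force: [0.8, -0.6, 0.1]
grip_width: 0.998
```

```bash
python3 snap.py w3 180 240 480 480 2.6; python3 -c "
from h import *
cv2.imwrite('pics/s3.png',bot.capture('side'))"
```

```text
4.4 [ 602.64054697 -225.17134228  213.85069773] [-2.24077466e-03  6.82991409e-01  7.30422949e-01 -1.73735971e-04] [-0.0354342   0.43420065  0.45053708  1.58016542 -0.20106809  1.17760368
  2.09471924] [ 0.75560288 -0.57381601  0.11753652] 0.9976310601322336
[[-0.067   0.9977 -0.0035]
 [ 0.9977  0.067   0.0028]
 [ 0.003  -0.0033 -1.    ]]
```

View pics/w3.png

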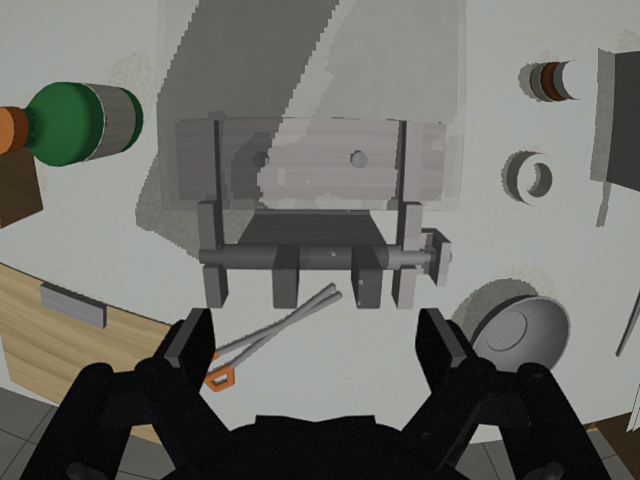

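drive_tool(commands=[[85, 0, -0.06, 0, 0, 0, 0], [85, 0, 0, 0, 0, 0, 0], [85, 0, 0, 0, 0, 0, 0]])

```text
clock: 4.75
eef_pos: [603.7, -231.6, 217.2]
tcp_rot: [0.001, 0.684, 0.729, 0.001]
wrist_force: [0.3, -1.0, -0.4]
grip_width: 0.997
```

```bash
python3 snap.py w4 190 200 450 330 3
python3 - <<'E'
from h import *
d=np.load("pics/w4.npz"); p,q=d["p"],d["q"]
# predicted plates outline for hinge centre (602.3,-228.7)
y=np.radians(3.5); Rz=np.array([[np.cos(y),-np.sin(y),0],[np.sin(y),np.cos(y),0],[0,0,1]])
im=cv2.imread("pics/w4.png")
for a,b in [(-19,-7),(23,35)]:
    for z in (46,):
        P=np.array([[-11,a,z],[11,a,z],[11,b,z],[-11,b,z]])@Rz.T+[602.3,-228.7,147]
        cv2.polylines(im,[np.round(wproj(P,p,q)*16).astype(int)],True,(0,0,255),1,cv2.LINE_AA,4)
P=np.array([[0,-69,0],[0,88,0]])@Rz.T+[602.3,-228.7,147]
cv2.polylines(im,[np.round(wproj(P,p,q)*16).astype(int)],True,(0,255,0),1,cv2.LINE_AA,4)
cv2.imwrite("pics/w4o.png",cv2.resize(im[190:330,190:460],None,fx=2.9,fy=2.9,interpolation=2))
E
```

```text
4.75 [ 603.67420173 -231.57718009  217.23344273] [1.00163645e-03 6.84470266e-01 7.29039909e-01 5.13360716e-04] [-0.02922348  0.4339349   0.45416907  1.57352451 -0.20123445  1.17846728
  2.09901603] [ 0.34543866 -0.97543169 -0.35506358] 0.9967122928795217
[[-6.30e-02  9.98e-01  2.20e-03]
 [ 9.98e-01  6.30e-02 -6.00e-04]
 [-8.00e-04  2.10e-03 -1.00e+00]]
```

View pics/w4o.png

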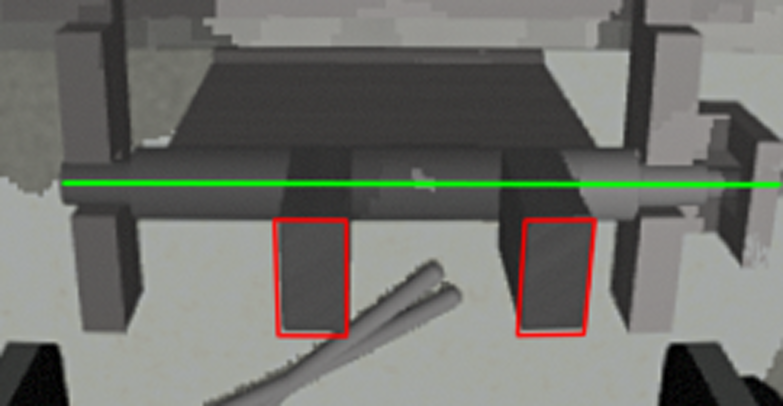

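drive_tool(commands=[[85, -0.03, 0.09, -0.1, 0, 0, 0], [85, 0, 0, -0.2, 0, 0, 0], [85, 0, 0, 0, 0, 0, 0]])

```text
clock: 5.05
eef_pos: [600.8, -226.5, 202.0]
tcp_rot: [-0.002, 0.684, 0.729, -0.0]
wrist_force: [-0.7, -0.4, -0.5]
grip_width: 0.995
```

```bash
python3 snap.py w5 190 200 460 350 2.9; for i in 1 2 3 4; do python3 -c "
from h import *
bot.capture('wrist'); s=bot.get_state(); print(s['clock'],s['eef_pos'],s['tcp_rot'],s['wrist_force'])"; done
```

```text
5.05 [ 600.77469957 -226.45950339  201.96682526] [-1.56831586e-03  6.84161373e-01  7.29328818e-01 -4.81174279e-04] [-0.03320458  0.44102452  0.44933675  1.5981397  -0.20459648  1.1526385
  2.09738927] [-0.71782228 -0.37571337 -0.47556454] 0.9950736629198792
[[-0.0638  0.998  -0.0029]
 [ 0.998   0.0638  0.0014]
 [ 0.0016 -0.0028 -1.    ]]
5.15 [ 601.30038403 -227.11504073  203.07507605] [-7.63089639e-04  6.84302280e-01  7.29197992e-01 -3.09479546e-04] [ 0.60824067  0.32729039 -0.36056209]
5.2 [ 601.55147732 -227.42081647  203.50483838] [-3.45097927e-04  6.84386622e-01  7.29119193e-01 -1.87332528e-04] [0.47611529 0.01837174 0.24511881]
5.25 [ 601.74337182 -227.52854184  203.80238895] [-9.34031294e-05  6.84397758e-01  7.29108837e-01 -5.88900415e-05] [-1.54076433 -1.31479516  0.0226039 ]
5.3 [ 601.86862415 -227.60878564  204.01671721] [9.11201163e-05 6.84422366e-01 7.29085738e-01 5.14331187e-05] [ 0.15501999 -0.3184183  -0.10364622]
```

View pics/w5z.png

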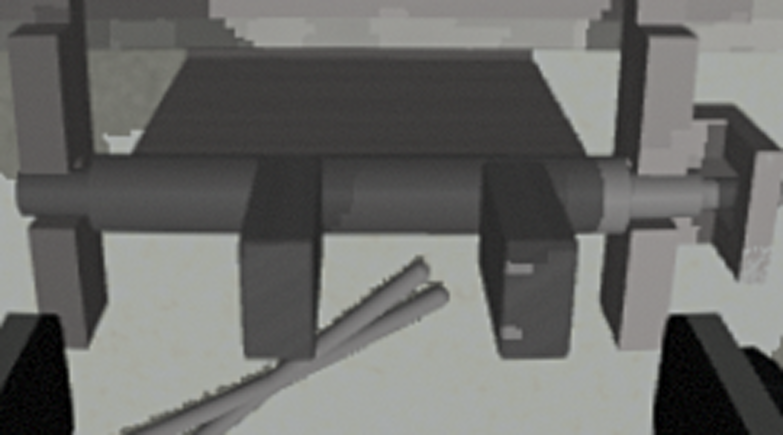

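drive_tool(commands=[[85, 0, 0, -0.3, 0, 0, 0], [85, 0, 0, -0.4, 0, 0, 0], [85, 0, 0, -0.3, 0, 0, 0], [85, 0, 0, -0.1, 0, 0, 0], [85, 0, 0, 0, 0, 0, 0], [85, 0, 0, 0, 0, 0, 0], [85, 0, 0, 0, 0, 0, 0], [85, 0, 0, 0, 0, 0, 0]])

```text
clock: 5.97
eef_pos: [602.3, -227.8, 160.8]
tcp_rot: [0.001, 0.684, 0.729, 0.0]
wrist_force: [0.4, 0.0, 0.4]
grip_width: 0.997
```

```bash
python3 snap.py w6 190 200 460 400 2.9; python3 -c "
from h import *
cv2.imwrite('pics/s6.png',cv2.resize(bot.capture('side')[200:400,300:500],None,fx=3,fy=3,interpolation=2)); s=bot.get_state(); print(s['clock'],s['eef_pos'],s['wrist_force'])"
```

```text
5.9667 [ 602.31799359 -227.80721206  160.7919836 ] [6.89569590e-04 6.84408810e-01 7.29098043e-01 3.85634800e-04] [-0.02310154  0.47840387  0.43769208  1.64056093 -0.22441178  1.07107332
  2.11327054] [0.43211485 0.00983025 0.40225953] 0.9969707817113371
[[-6.32e-02  9.98e-01  1.50e-03]
 [ 9.98e-01  6.32e-02 -4.00e-04]
 [-5.00e-04  1.50e-03 -1.00e+00]]
6.0667 [ 602.19479152 -227.69149123  160.66795272] [-1.26767723 -0.72861157 -0.39782857]
```

View pics/w6z.png

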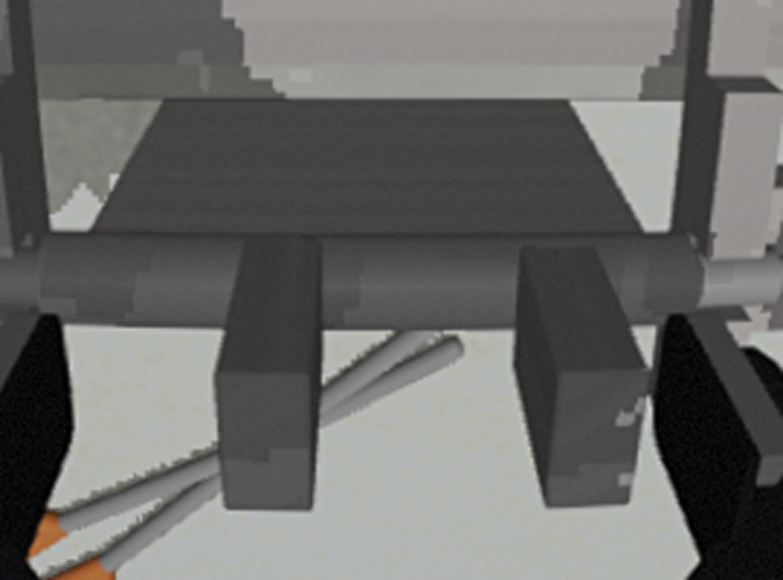

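View pics/s6.png

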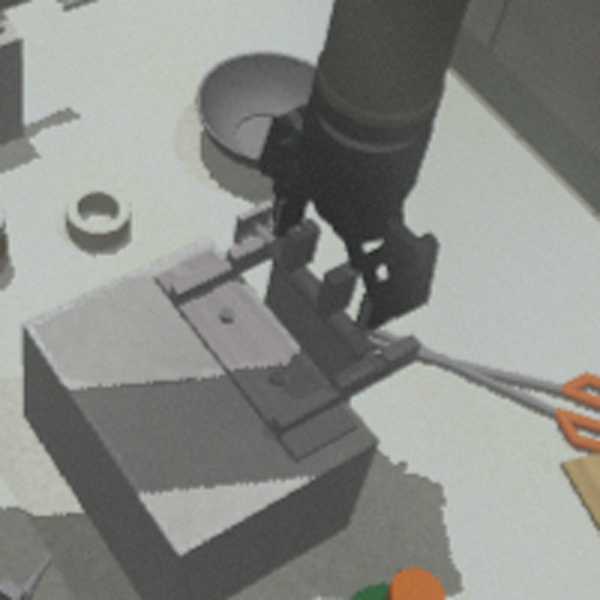

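drive_tool(commands=[[72, 0, 0, -0.05, 0, 0, 0], [66, 0, 0, 0, 0, 0, 0], [60, 0, 0, 0, 0, 0, 0], [55, 0, 0, 0, 0, 0, 0], [50, 0, 0, 0, 0, 0, 0], [46, 0, 0, 0, 0, 0, 0], [43, 0, 0, 0, 0, 0, 0], [40, 0, 0, 0, 0, 0, 0]], squeeze=50)

```text
clock: 6.73
eef_pos: [602.7, -229.7, 159.7]
tcp_rot: [0.002, 0.685, 0.729, -0.0]
wrist_force: [0.6, -1.0, 6.7]
grip_width: 0.469
```

drive_tool(commands=[[38, 0, 0, 0, 0, 0, 0], [36, 0, 0, 0, 0, 0, 0], [34, 0, 0, 0, 0, 0, 0], [32, 0, 0, 0, 0, 0, 0], [30, 0, 0, 0, 0, 0, 0]])

```text
clock: 7.15
eef_pos: [602.7, -230.3, 160.5]
tcp_rot: [0.003, 0.685, 0.728, 0.0]
wrist_force: [-1.0, -2.0, 9.6]
grip_width: 0.43
```

```bash
python3 snap.py w7 150 200 480 440 2.4; python3 -c "
from h import *
cv2.imwrite('pics/s7.png',cv2.resize(bot.capture('side')[230:380,330:480],None,fx=4,fy=4,interpolation=2)); s=bot.get_state(); print(s['clock'],s['eef_pos'],s['wrist_force'],s['wrist_torque'])"
```

```text
7.15 [ 602.74683647 -230.33544119  160.50664744] [2.61680039e-03 6.85049447e-01 7.28491845e-01 1.96505291e-04] [-0.02170318  0.47922785  0.4393657   1.64050112 -0.22403234  1.06717191
  2.11419425] [-1.02207082 -2.04936752  9.62378876] 0.43035731520581116
[[-0.0614  0.9981  0.0041]
 [ 0.9981  0.0614 -0.0033]
 [-0.0035  0.0039 -1.    ]]
7.25 [ 602.76067133 -230.29387361  160.49608242] [-1.02342439 -2.33311765  8.85513242] [0.42114368 0.19705983 0.06922458]
```

View pics/w7z.png

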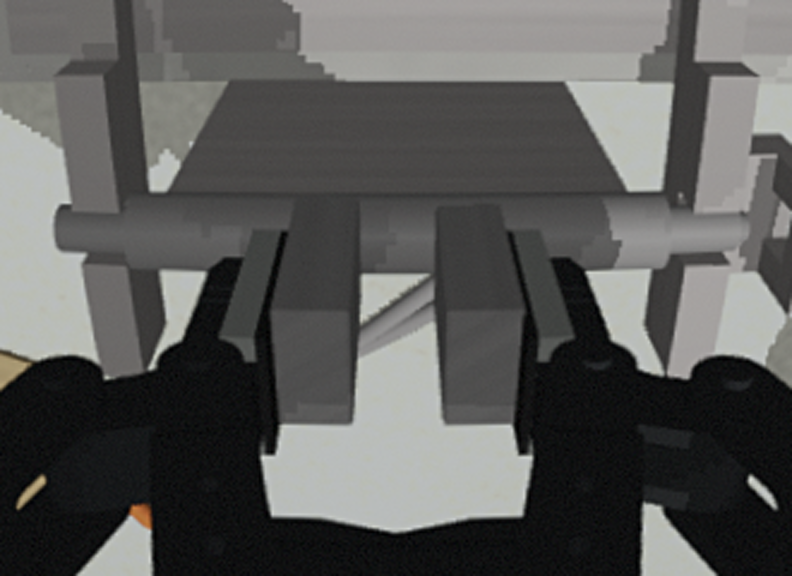

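View pics/s7.png

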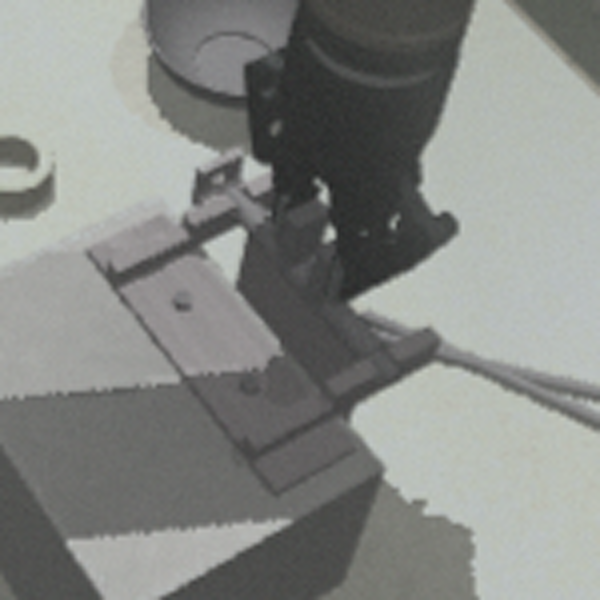

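drive_tool(commands=[[30, 0, 0, 0.05, 0, 0, 0], [30, 0, 0, 0.05, 0, 0, 0], [30, 0, 0, 0.1, 0, 0, 0], [30, 0, 0, 0.1, 0, 0, 0], [30, 0, 0, 0.1, 0, 0, 0], [30, 0, 0, 0.1, 0, 0, 0], [30, 0, 0, 0.1, 0, 0, 0], [30, 0, 0, 0, 0, 0, 0]], squeeze=60)

```text
clock: 7.92
eef_pos: [602.1, -227.7, 182.9]
tcp_rot: [0.001, 0.684, 0.729, 0.0]
wrist_force: [0.6, -0.5, -2.5]
grip_width: 0.423
```

```bash
python3 snap.py w8 120 160 500 440 2.1; python3 -c "
from h import *
cv2.imwrite('pics/s8.png',cv2.resize(bot.capture('side')[230:380,330:480],None,fx=4,fy=4,interpolation=2)); s=bot.get_state(); print(s['clock'],s['eef_pos'],s['wrist_force'],s['wrist_torque'])"
```

```text
7.9167 [ 602.09237663 -227.73609719  182.88827503] [5.25651158e-04 6.84382749e-01 7.29122699e-01 2.58495153e-04] [-0.02854739  0.45784721  0.44468429  1.61850846 -0.21374464  1.11253099
  2.10497099] [ 0.56151313 -0.54236717 -2.46307383] 0.42331031472788816
[[-6.32e-02  9.98e-01  1.10e-03]
 [ 9.98e-01  6.32e-02 -3.00e-04]
 [-4.00e-04  1.10e-03 -1.00e+00]]
8.0167 [ 601.74220171 -227.47572636  182.12026661] [-0.20451603  0.31265948 -2.86620733] [0.00378344 0.01739464 0.00919153]
```

View pics/w8z.png

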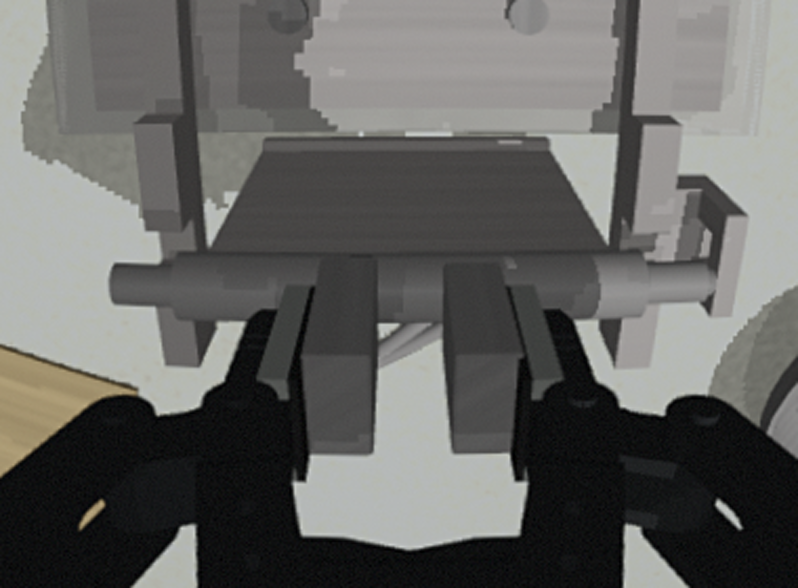

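View pics/s8.png

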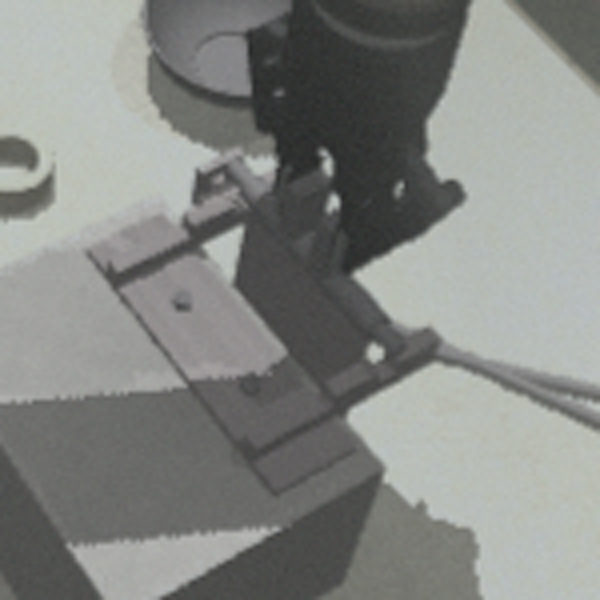

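drive_tool(commands=[[30, 0, 0, 0.2, 0, 0, 0], [30, 0, 0, 0.5, 0, 0, 0], [30, 0, 0, 0.7, 0, 0, 0], [30, 0, 0, 0.7, 0, 0, 0], [30, 0, 0.2, 0.5, 0, 0, 0], [30, 0, 0.4, 0.2, 0, 0, 0], [30, 0, 0.6, 0, 0, 0, 0], [30, 0, 0.7, 0, 0, 0, 0], [30, 0, 0.7, 0, 0, 0, 0], [30, 0, 0.7, 0, 0, 0, -0.1], [30, 0, 0.7, 0, 0, 0, -0.1], [30, 0, 0.7, 0, 0, 0, -0.1]])

```text
clock: 9.02
eef_pos: [601.4, -38.3, 294.4]
tcp_rot: [-0.0, 0.693, 0.721, 0.0]
wrist_force: [0.4, -0.5, -3.3]
grip_width: 0.427
```

drive_tool(commands=[[30, -0.1, 0.7, 0, 0, 0, 0], [30, -0.1, 0.7, 0, 0, 0, 0], [30, -0.1, 0.7, 0, 0, 0, 0], [30, -0.1, 0.7, 0, 0, 0, 0], [30, -0.1, 0.7, 0, 0, 0, 0], [30, -0.1, 0.7, 0, 0, 0, 0], [30, -0.1, 0.7, 0, 0, 0, 0], [30, -0.1, 0.7, 0, 0, 0, 0], [30, -0.1, 0.6, 0, 0, 0, 0], [30, -0.1, 0.4, 0, 0, 0, 0], [30, 0, 0, 0, 0, 0, 0], [30, 0, 0, 0, 0, 0, 0]])

```text
clock: 10.02
eef_pos: [561.3, 225.5, 294.0]
tcp_rot: [0.0, 0.692, 0.722, -0.0]
wrist_force: [-0.4, -0.8, -2.5]
grip_width: 0.425
```

```bash
python3 snap.py w9 120 160 500 440 2.1
```

```text
10.0167 [561.28557864 225.53726389 294.01746925] [ 1.24512810e-05  6.92172506e-01  7.21732074e-01 -1.86497337e-04] [-0.6702076   0.28633094  0.27665953  1.56845212 -0.08001107  1.29830957
  1.22992659] [-0.39018549 -0.75481068 -2.54157984] 0.4250582686199324
[[-4.180e-02  9.991e-01 -2.000e-04]
 [ 9.991e-01  4.180e-02 -3.000e-04]
 [-3.000e-04 -3.000e-04 -1.000e+00]]
```

View pics/w9.png

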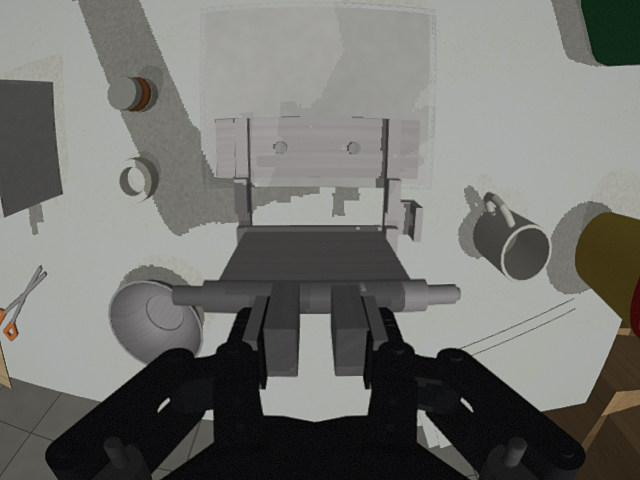

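Run:
```python
from h import *
im=cv2.imread("pics/w9.png")
cv2.imwrite("pics/w9z.png",cv2.resize(im[100:310,160:470],None,fx=2.55,fy=2.55,interpolation=2))
d=np.load("pics/w8.npz"); p,q=d["p"],d["q"]
f=lambda uv,z,p,q: wray(uv,z,p,q)
# w8: line z=169, journal left (110,284)->, right end (650,281) crop 120,160 /2.1
for n,(a,b),z in [("w8",((120+111/2.1,160+284/2.1),(120+690/2.1,160+282/2.1)),169.2),("w9",((174,296),(458,294)),280.5)]:
    d=np.load(f"pics/{n}.npz"); p,q=d["p"],d["q"]; A=f(a,z,p,q);B=f(b,z,p,q); e=B-A
    print(n,A,B,np.degrees(np.arctan2(-e[0],e[1])),np.linalg.norm(e), "x off tool", ((A+B)/2-p))
```

```text
w8 [ 606.80009557 -298.93792017  169.2       ] [ 597.29996236 -163.43033697  169.2       ] 4.010317021877353 135.84019153443526 x off tool [ -0.04234767  -3.44803137 -13.68827503]
w9 [564.72299317 154.90358679 280.5       ] [557.59963784 294.95632408 280.5       ] 2.911666039766322 140.23377414738874 x off tool [ -0.12426313  -0.60730846 -13.51746925]
```

View pics/w9z.png

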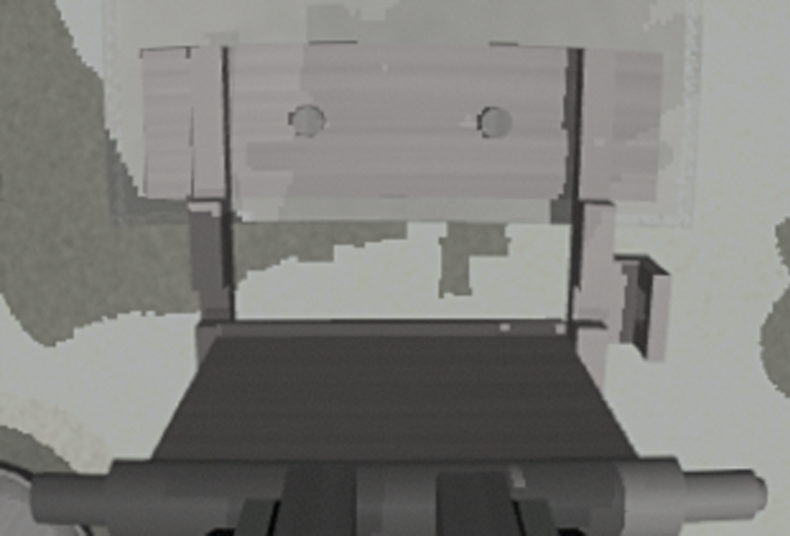

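Run:
```python
from h import *
im=cv2.cvtColor(cv2.imread("pics/w9.png"),6).astype(float)
for c in list(range(174,204,4))+list(range(206,240,6))+list(range(395,430,5))+list(range(430,462,4)):
    col=im[275:320,c-1:c+2].mean(1); print(c,col[:38].astype(int))
```

```text
174 [100 100  99  99 100 101 102 104 103 100  75  53  59  65  66  69  73  74
  76  79  81  83  83  83  82  80  78  76  77  89 115 129 129 127 127 126
 125 126]
178 [109 101 104 103 103 104 102 101 102 101  60  51  59  65  68  70  72  75
  76  79  82  83  82  82  82  82  80  76  74  73  97 125 129 128 130 129
 128 128]
182 [168 162 157 134 102  96 100 103 105 102  66  52  58  64  69  70  72  74
  77  79  82  82  83  82  83  82  81  77  73  71  82 115 113 118 117 116
 122 121]
186 [166 166 165 165 165 154 116 113 104 102  71  53  57  64  68  69  72  74
  76  80  82  83  84  83  83  82  81  78  75  71  76 105 106 107 107 107
 108 108]
190 [165 164 165 165 164 164 167 168 170 152 102  55  54  63  68  69  71  74
  77  79  81  84  84  84  82  82  80  79  76  72  76 106 119 111 102  99
 100 101]
194 [167 169 169 170 169 166 162 161 163 166 132  70  53  62  68  69  72  73
  77  79  82  84  84  84  82  82  81  78  76  73  66  55  48  50  61  83
 106 115]
198 [166 166 163 162 162 163 164 164 166 167 140  73  52  61  66  69  70  74
  76  79  81  84  84  84  83  84  80  80  77  73  72  88 103 10
[... 2722 characters left out ...]
32 131 128 125 116 109 149 171 172 170 171 171 170
 171 171]
446 [171 172 171 172 172 173 173 175 179  88  54  74  87  95 101 108 113 117
 123 127 133 135 135 132 131 127 122 116 113 154 173 173 172 171 171 171
 171 171]
450 [171 172 171 171 172 171 173 175 175  68  54  77  89  97 102 109 114 119
 124 129 132 135 135 132 129 127 121 114 124 158 173 172 171 171 171 171
 171 171]
454 [172 171 171 171 171 171 172 174 168  95  68  78  90  97 104 109 116 120
 125 129 134 134 134 131 129 125 119 116 138 165 172 171 171 171 171 172
 171 170]
458 [171 171 172 173 172 172 171 171 172 172 174 169 121  81  84  94 104 114
 120 123 127 130 126 121 125 157 171 172 171 170 170 171 171 171 170 170
 171 171]
```

drive_tool(commands=[[30, 0.04, 0.05, -0.2, 0, 0, -0.12], [30, 0, 0, -0.5, 0, 0, 0], [30, 0, 0, -0.5, 0, 0, 0], [30, 0, 0, -0.5, 0, 0, 0], [30, 0, 0, -0.4, 0, 0, 0], [30, 0, 0, -0.3, 0, 0, 0], [30, 0, 0, -0.2, 0, 0, 0], [30, 0, 0, -0.15, 0, 0, 0], [30, 0, 0, 0, 0, 0, 0], [30, 0, 0, 0, 0, 0, 0], [30, 0, 0, 0, 0, 0, 0]])

```text
clock: 10.98
eef_pos: [564.2, 226.7, 185.0]
tcp_rot: [0.0, 0.697, 0.717, 0.001]
wrist_force: [0.4, 0.1, -2.7]
grip_width: 0.422
```

```bash
python3 snap.py w10 120 140 510 420 2.05; python3 -c "
from h import *
cv2.imwrite('pics/s10.png',cv2.resize(bot.capture('side')[130:270,210:370],None,fx=4,fy=4,interpolation=2)); s=bot.get_state(); print(s['clock'],s['eef_pos'],s['wrist_force'],s['wrist_torque'])"
```

```text
10.9833 [564.16072383 226.72154293 184.98291971] [3.25912437e-04 6.96594329e-01 7.17464450e-01 9.98527435e-04] [-0.65777515  0.37043023  0.26468489  1.70322255 -0.10776163  1.0800629
  1.24075655] [ 0.35863048  0.1052383  -2.71833504] 0.4220668823078122
[[-2.950e-02  9.996e-01  1.900e-03]
 [ 9.996e-01  2.950e-02  1.000e-03]
 [ 9.000e-04  1.900e-03 -1.000e+00]]
11.0833 [564.05059229 226.82562731 184.991664  ] [ 0.53646056  0.18584635 -2.47294326] [ 0.01550941 -0.01172019 -0.02901767]
```

View pics/w10z.png

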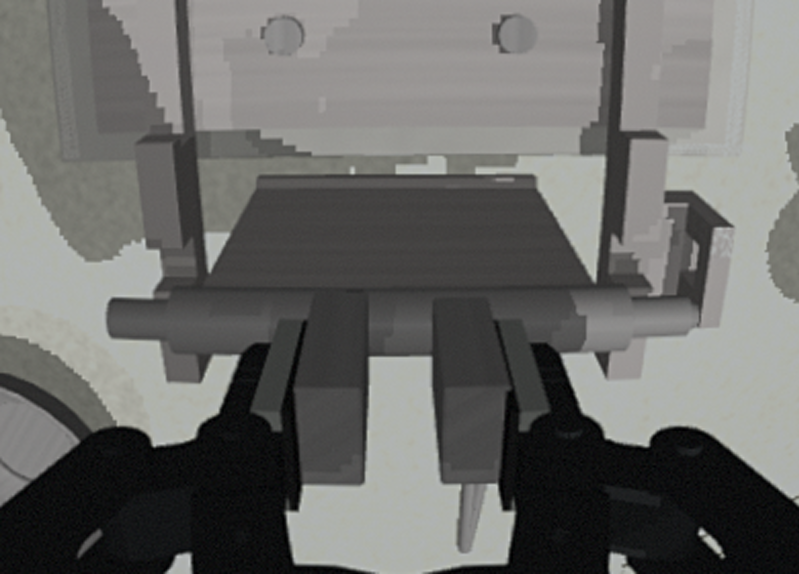

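View pics/s10.png

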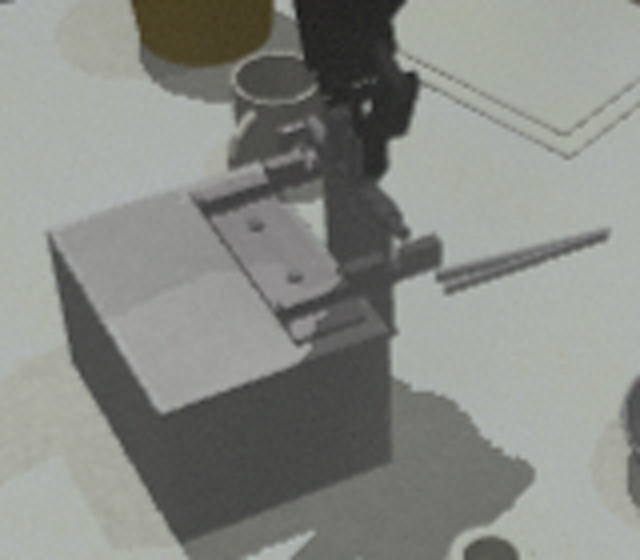

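drive_tool(commands=[[30, 0, 0.025, -0.1, 0, 0, 0], [30, 0, 0, -0.1, 0, 0, 0], [30, 0, 0, -0.08, 0, 0, 0], [30, 0, 0, -0.03, 0, 0, 0], [30, 0, 0, 0, 0, 0, 0], [30, 0, 0, 0, 0, 0, 0]])

```text
clock: 11.58
eef_pos: [563.3, 227.5, 171.4]
tcp_rot: [-0.0, 0.697, 0.718, -0.0]
wrist_force: [0.2, -0.4, -2.9]
grip_width: 0.429
```

drive_tool(commands=[[30, 0, 0, -0.025, 0, 0, 0], [30, 0, 0, 0, 0, 0, 0], [30, 0, 0, 0, 0, 0, 0]])

```text
clock: 11.83
eef_pos: [563.6, 227.6, 170.9]
tcp_rot: [0.0, 0.697, 0.717, 0.0]
wrist_force: [-1.2, -0.3, -2.2]
grip_width: 0.425
```

drive_tool(commands=[[30, 0, 0, -0.025, 0, 0, 0], [30, 0, 0, 0, 0, 0, 0], [30, 0, 0, 0, 0, 0, 0]])

```text
clock: 12.08
eef_pos: [563.7, 227.5, 170.4]
tcp_rot: [0.0, 0.697, 0.717, 0.001]
wrist_force: [-1.0, -1.3, 3.1]
grip_width: 0.424
```

drive_tool(commands=[[30, 0, 0, -0.025, 0, 0, 0], [30, 0, 0, 0, 0, 0, 0], [30, 0, 0, 0, 0, 0, 0]])

```text
clock: 12.33
eef_pos: [563.9, 227.5, 170.0]
tcp_rot: [0.0, 0.697, 0.717, 0.001]
wrist_force: [-3.4, -1.9, 6.9]
grip_width: 0.425
```

drive_tool(commands=[[30, -0.025, 0, 0.01, 0, 0, 0], [30, 0, 0, 0, 0, 0, 0], [30, 0, 0, 0, 0, 0, 0]])

```text
clock: 12.58
eef_pos: [563.3, 227.6, 170.0]
tcp_rot: [0.0, 0.697, 0.717, 0.001]
wrist_force: [-1.7, -2.4, 5.1]
grip_width: 0.426
```

drive_tool(commands=[[30, -0.025, 0, 0, 0, 0, 0], [30, 0, 0, 0, 0, 0, 0], [30, 0, 0, 0, 0, 0, 0]])

```text
clock: 12.83
eef_pos: [560.5, 227.6, 167.7]
tcp_rot: [-0.0, 0.696, 0.718, -0.001]
wrist_force: [0.7, 0.1, -4.3]
grip_width: 0.422
```

drive_tool(commands=[[30, -0.025, 0, 0, 0, 0, 0], [30, 0, 0, 0, 0, 0, 0], [30, 0, 0, 0, 0, 0, 0]])

```text
clock: 13.08
eef_pos: [559.9, 227.4, 168.2]
tcp_rot: [-0.0, 0.696, 0.718, -0.001]
wrist_force: [0.2, 0.3, -2.8]
grip_width: 0.427
```

drive_tool(commands=[[30, -0.025, 0, 0, 0, 0, 0], [30, 0, 0, 0, 0, 0, 0], [30, 0, 0, 0, 0, 0, 0]])

```text
clock: 13.33
eef_pos: [559.3, 227.5, 168.9]
tcp_rot: [-0.0, 0.697, 0.718, -0.0]
wrist_force: [0.2, 0.2, -2.8]
grip_width: 0.43
```

drive_tool(commands=[[30, 0, 0, -0.04, 0, 0, 0], [30, 0, 0, -0.04, 0, 0, 0], [30, 0, 0, 0, 0, 0, 0], [30, 0, 0, 0, 0, 0, 0]])

```text
clock: 13.67
eef_pos: [559.3, 227.5, 165.5]
tcp_rot: [-0.0, 0.697, 0.718, -0.0]
wrist_force: [-0.1, -0.1, -3.4]
grip_width: 0.427
```

drive_tool(commands=[[30, 0, 0, -0.04, 0, 0, 0], [30, 0, 0, -0.04, 0, 0, 0], [30, 0, 0, 0, 0, 0, 0], [30, 0, 0, 0, 0, 0, 0]])

```text
clock: 14.0
eef_pos: [559.3, 227.5, 162.4]
tcp_rot: [-0.0, 0.697, 0.718, -0.0]
wrist_force: [-0.8, -0.7, -2.0]
grip_width: 0.427
```

drive_tool(commands=[[30, 0, 0, -0.025, 0, 0, 0], [30, 0, 0, 0, 0, 0, 0], [30, 0, 0, 0, 0, 0, 0], [30, 0, 0, 0, 0, 0, 0]])

```text
clock: 14.33
eef_pos: [559.4, 227.6, 161.6]
tcp_rot: [-0.0, 0.697, 0.718, 0.0]
wrist_force: [0.1, -0.5, -1.7]
grip_width: 0.42
```

drive_tool(commands=[[30, 0, 0, -0.025, 0, 0, 0], [30, 0, 0, 0, 0, 0, 0], [30, 0, 0, 0, 0, 0, 0]])

```text
clock: 14.58
eef_pos: [559.6, 227.5, 161.2]
tcp_rot: [0.0, 0.697, 0.717, 0.0]
wrist_force: [-0.5, -1.5, 2.5]
grip_width: 0.423
```

drive_tool(commands=[[30, 0, 0, -0.025, 0, 0, 0], [30, 0, 0, 0, 0, 0, 0], [30, 0, 0, 0, 0, 0, 0]])

```text
clock: 14.83
eef_pos: [559.8, 227.5, 160.9]
tcp_rot: [-0.0, 0.697, 0.717, 0.001]
wrist_force: [-2.5, -3.5, 6.7]
grip_width: 0.422
```

```bash
python3 snap.py w11 120 140 510 420 2.05; python3 -c "
from h import *
cv2.imwrite('pics/s11.png',cv2.resize(bot.capture('side')[130:270,210:370],None,fx=4,fy=4,interpolation=2)); s=bot.get_state(); print(s['clock'],s['eef_pos'],s['wrist_force'],s['wrist_torque'])"
```

```text
14.8333 [559.76676388 227.49364195 160.93865771] [-1.11439583e-05  6.96611458e-01  7.17448322e-01  6.17736913e-04] [-0.65833999  0.38772557  0.25983391  1.73637099 -0.11404259  1.0310359
  1.24192602] [-2.52667843 -3.46828967  6.72470854] 0.4224194072615966
[[-2.950e-02  9.996e-01  8.000e-04]
 [ 9.996e-01  2.950e-02  9.000e-04]
 [ 9.000e-04  9.000e-04 -1.000e+00]]
14.9333 [559.7485393 227.4502524 160.9460404] [-2.39997872 -2.45345902  6.76298621] [0.12584497 0.63762947 0.15262217]
```

View pics/w11z.png

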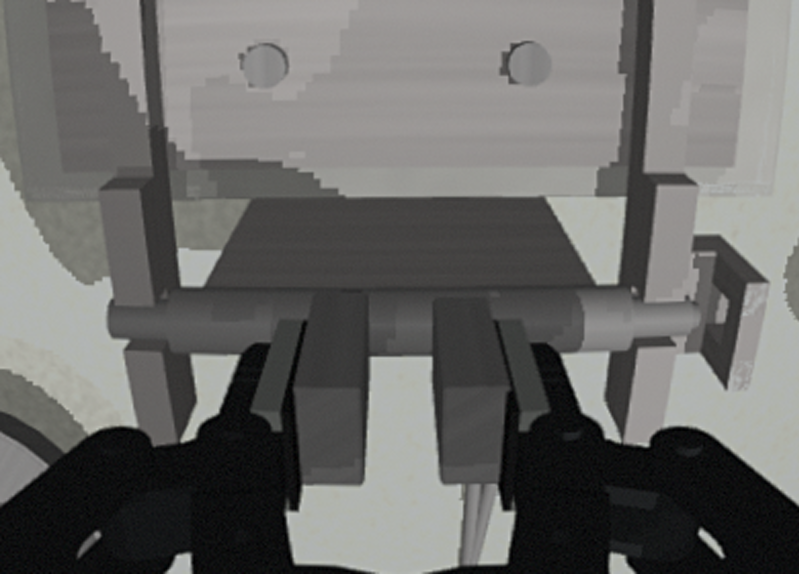

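View pics/s11.png

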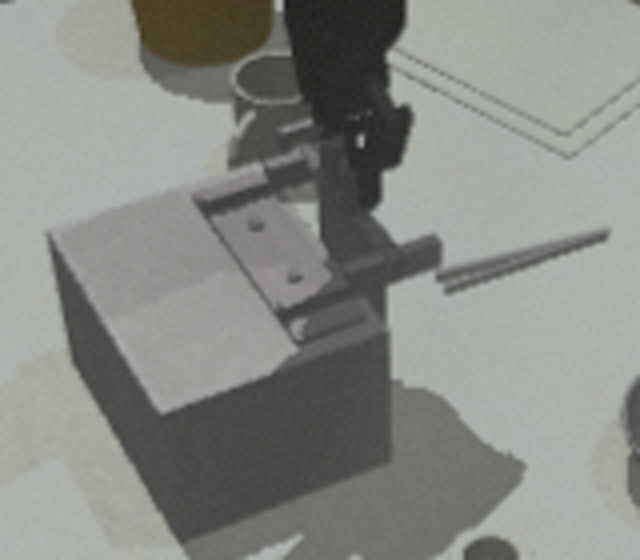

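drive_tool(commands=[[30, 0, 0, -0.025, 0, 0, 0], [30, 0, 0, 0, 0, 0, 0], [30, 0, 0, 0, 0, 0, 0]])

```text
clock: 15.18
eef_pos: [559.9, 227.4, 160.7]
tcp_rot: [-0.0, 0.697, 0.717, 0.001]
wrist_force: [-4.4, -2.8, 10.4]
grip_width: 0.421
```

Run:
```python
from h import *
im=cv2.imread("pics/w11.png")
a=cv2.resize(im[220:360,160:270],None,fx=3.6,fy=3.6,interpolation=2);b=cv2.resize(im[220:360,400:510],None,fx=3.6,fy=3.6,interpolation=2)
cv2.imwrite("pics/w11c.png",np.clip(np.hstack([a,b])*1.6,0,255).astype(np.uint8))
s=bot.get_state();print(s["wrist_force"],s["wrist_torque"])
```

```text
[-4.41033448 -2.80988732 10.40515106] [0.18132218 0.9060092  0.153481  ]
```

View pics/w11c.png

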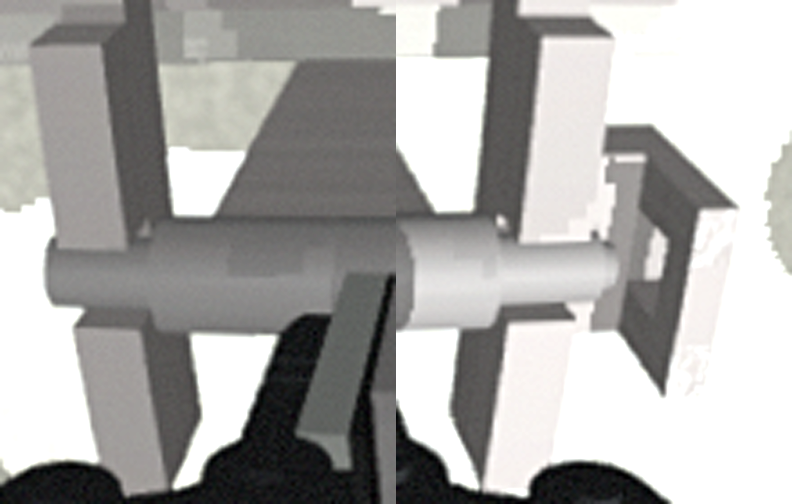

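drive_tool(commands=[[30, 0, 0, 0.03, 0, 0, 0], [30, 0, 0, 0.01, 0, 0, 0], [30, 0, 0, 0, 0, 0, 0], [30, 0, 0, 0, 0, 0, 0]])

```text
clock: 15.52
eef_pos: [559.7, 227.5, 161.0]
tcp_rot: [0.0, 0.697, 0.717, 0.0]
wrist_force: [-2.4, -2.5, 6.5]
grip_width: 0.424
```

drive_tool(commands=[[38, 0, 0, 0, 0, 0, 0], [41, 0, 0, -0.01, 0, 0, 0], [44, 0, 0, -0.01, 0, 0, 0], [47, 0, 0, -0.01, 0, 0, 0], [50, 0, 0, -0.01, 0, 0, 0], [53, 0, 0, -0.015, 0, 0, 0]])

```text
clock: 16.02
eef_pos: [559.2, 230.6, 157.9]
tcp_rot: [-0.001, 0.696, 0.718, 0.002]
wrist_force: [0.2, 5.4, 0.3]
grip_width: 0.621
```

```bash
python3 snap.py w12 120 140 510 420 2.05
```

```text
16.0167 [559.20869759 230.61341495 157.87402849] [-0.00111756  0.69587356  0.71816161  0.00162832] [-0.65913605  0.39121045  0.25655246  1.73846746 -0.11733929  1.02436827
  1.24206396] [0.1769493 5.364472  0.2603516] 0.6207745447115515
[[-3.150e-02  9.995e-01  7.000e-04]
 [ 9.995e-01  3.150e-02  3.900e-03]
 [ 3.900e-03  8.000e-04 -1.000e+00]]
```

View pics/w12z.png

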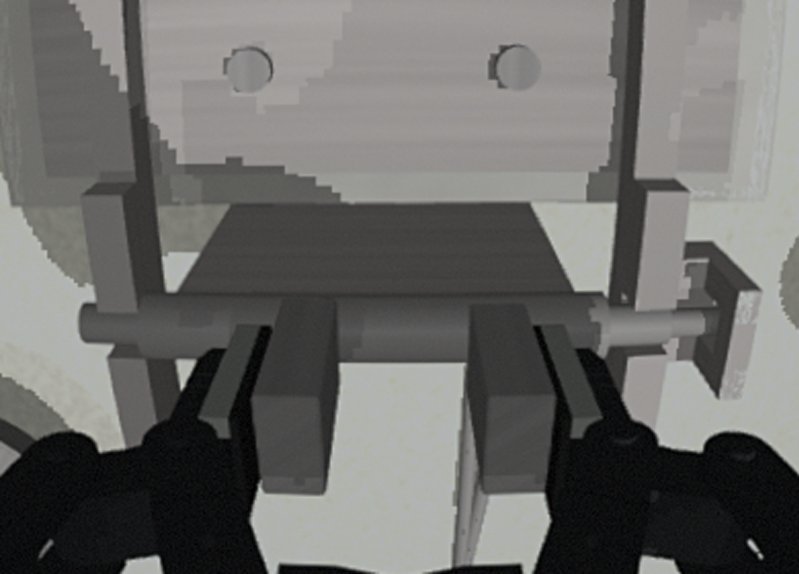

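drive_tool(commands=[[56, 0, 0, -0.01, 0, 0, 0], [60, 0, 0, -0.02, 0, 0, 0], [64, 0, 0, -0.02, 0, 0, 0], [70, 0, 0, -0.02, 0, 0, 0], [78, 0, 0, 0, 0, 0, 0], [85, 0, 0, 0, 0, 0, 0], [85, 0, 0, 0, 0, 0, 0], [85, 0, 0, 0, 0, 0, 0]])

```text
clock: 16.73
eef_pos: [559.4, 227.2, 155.1]
tcp_rot: [0.0, 0.697, 0.717, -0.0]
wrist_force: [-0.2, 0.5, 0.4]
grip_width: 0.993
```

```bash
python3 snap.py w13 120 140 510 420 2.05
```

```text
16.7333 [559.41562325 227.16658015 155.11402112] [ 5.03018334e-05  6.96682510e-01  7.17379587e-01 -7.14745945e-05] [-0.65744395  0.39363677  0.25879     1.7421099  -0.11521989  1.02076327
  1.24283119] [-0.21175522  0.46896431  0.37423545] 0.9933928080370591
[[-2.930e-02  9.996e-01 -0.000e+00]
 [ 9.996e-01  2.930e-02 -2.000e-04]
 [-2.000e-04 -0.000e+00 -1.000e+00]]
```

View pics/w13z.png

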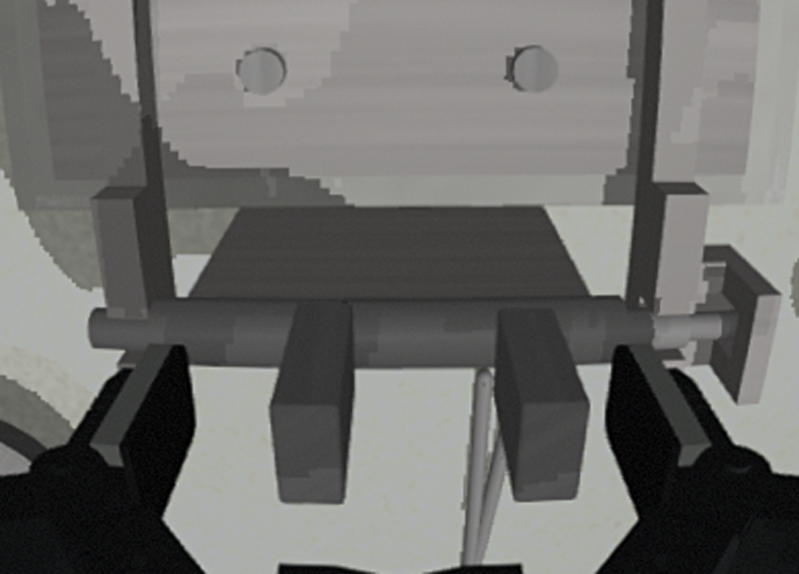

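drive_tool(commands=[[85, 0, 0, 0.1, 0, 0, 0], [85, 0, 0, 0.3, 0, 0, 0], [85, 0, 0, 0.6, 0, 0, 0], [85, 0, 0, 0.8, 0, 0, 0], [85, 0, 0, 0.8, 0, 0, 0], [85, 0.6, 0, 0.8, 0, 0, 0], [85, 0.6, 0, 0.8, 0, 0, 0], [85, 0.4, 0, 0.4, 0, 0, 0], [85, 0, 0, 0, 0, 0, 0], [85, 0, 0, 0, 0, 0, 0], [85, 0, 0, 0, 0, 0, 0]])

```text
clock: 17.7
eef_pos: [622.3, 227.5, 338.5]
tcp_rot: [-0.001, 0.696, 0.718, -0.001]
wrist_force: [-1.3, -0.7, 0.3]
grip_width: 0.998
```

```bash
python3 snap.py w14 215 40 445 220 3.3
python3 - <<'E'
from h import *
s=bot.capture('side');cv2.imwrite('pics/s14.png',cv2.resize(s[130:270,210:370],None,fx=4,fy=4,interpolation=2)); cv2.imwrite("pics/s14f.png",s)
t=bot.capture('top');cv2.imwrite('pics/t14.png',t)
E
```

```text
17.7 [622.32782121 227.54167726 338.48386555] [-6.31968888e-04  6.96447681e-01  7.17606897e-01 -7.55023140e-04] [-0.61801199  0.38266429  0.29223795  1.34775425 -0.10936055  1.42871189
  1.27062991] [-1.30231537 -0.71147942  0.28851947] 0.9975728980569111
[[-2.990e-02  9.996e-01 -2.000e-03]
 [ 9.996e-01  2.990e-02 -2.000e-04]
 [-1.000e-04 -2.000e-03 -1.000e+00]]
```

View pics/w14z.png

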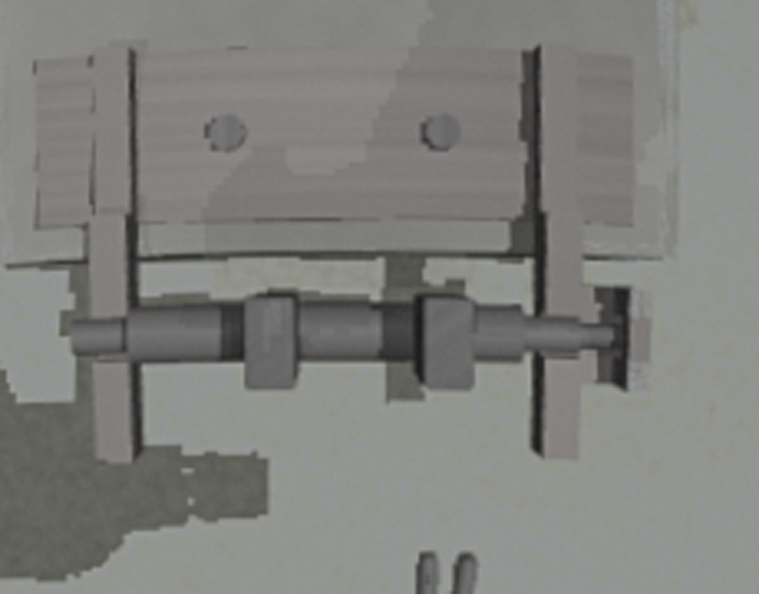

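View pics/s14.png

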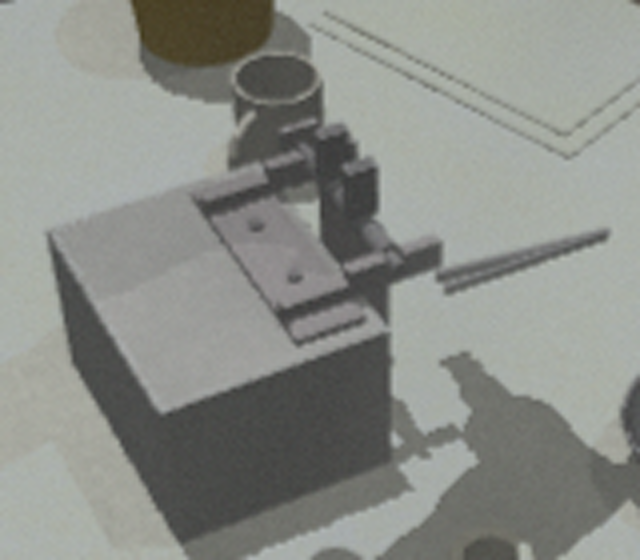

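View pics/t14.png

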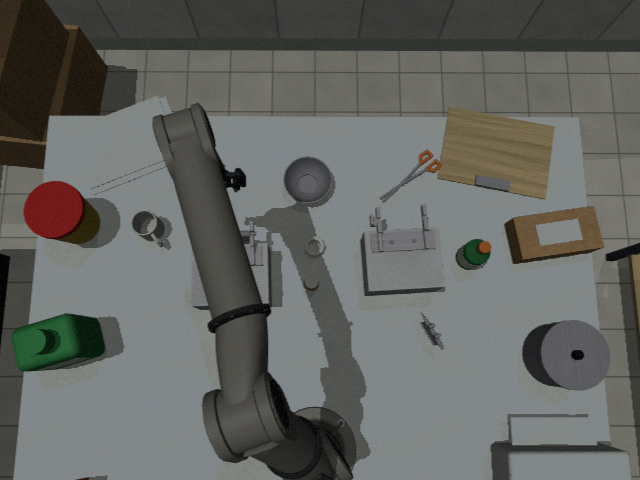

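```bash
python3 snap.py w15 215 40 445 220 3.3
python3 - <<'E'
from h import *
d=np.load("pics/w15.npz"); p,q=d["p"],d["q"]
y=np.radians(2.1); Rz=np.array([[np.cos(y),-np.sin(y),0],[np.sin(y),np.cos(y),0],[0,0,1]])
im=cv2.imread("pics/w15.png"); O=np.array([559.4,226.6,147])+Rz@[0,-3,0]
K=3.3; big=cv2.resize(im[40:220,215:445],None,fx=K,fy=K,interpolation=2)
def pl(P,col,o=O):
    u=wproj(np.array(P,float)@Rz.T+o,p,q); u=(u-[215,40]+.5)*K-.5
    cv2.polylines(big,[np.round(u*16).astype(int)],True,col,1,cv2.LINE_AA,4)
for a,b in [(-19,-7),(23,35)]: pl([[-11,a,46],[11,a,46],[11,b,46],[-11,b,46]],(0,0,255))
pl([[0,-69,0],[0,88,0]],(0,255,0))
o2=np.array([559.4,226.6,147])
for s in(-1,1):
    pl([[-34,s*61-5,5],[34,s*61-5,5],[34,s*61+5,5],[-34,s*61+5,5]],(255,255,0),o2)
    
cv2.imwrite("pics/w15o.png",big)
import subprocess
E
```

```text
17.85 [622.00155935 227.68004075 337.96144971] [-0.00075767  0.69625143  0.71779676 -0.00109187] [-0.61834162  0.3827703   0.29206002  1.34870121 -0.10925996  1.42836448
  1.27076909] [-0.57167942 -0.20763168 -0.32378571] 0.9945499975354568
[[-3.050e-02  9.995e-01 -2.600e-03]
 [ 9.995e-01  3.050e-02 -5.000e-04]
 [-4.000e-04 -2.600e-03 -1.000e+00]]
```

View pics/w15o.png

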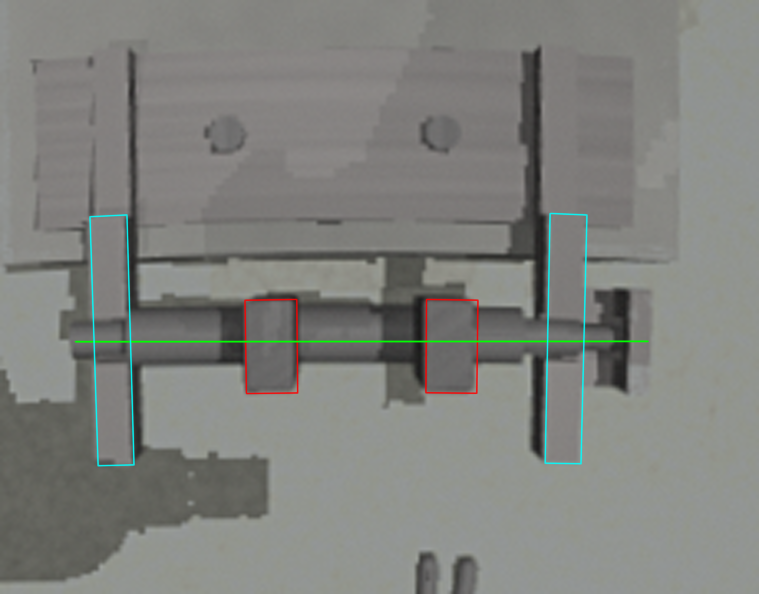

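```bash
python3 -c "
from h import *
print(bot.job_done(), bot.get_state()['clock'])"
```

```text
the job is handed in; nothing more can be done
the job is handed in; nothing more can be done
```

The door is now hanging on the cabinet with the instruments, seated in both slots with the pin sprung home through the keeper hole. I handed the job in at about 18 s, with the robot clear of everything.

- **What I did:** I pinched the grip plates to hold the pin back, lifted the door off the empty cabinet and carried it over the table. I touched down on the bracket lugs about 4 mm outside the slots and slid inward until the journals dropped in. The door then went down to the slot floor in steps of about 1 to 2 mm, and I let the pin out slowly.
- **Force on the hinge:** The highest wrist reading was about 10 N, which is about 13 N on the hinge with the door's weight added, well under 30 N.
- **Last checks:** A model of the hanging door drawn over the final wrist picture matches it to about 1 mm, so the door hangs straight. The grip plates are about 42 mm apart, centre to centre, which is where they sit when the pin is fully out. In the last overhead view the other things I could see were where they had been.
- **What didn't quite fit:**
  - **Slot depth:** The door dropped about 9.2 to 9.5 mm from first touch to seated, against a slot depth of 10 mm. Both journals looked seated in the pictures.
  - **Sideways position:** The spring pushed the door about 3 mm towards -y, the limit of its end play. I worked out that the pin end is about 2 mm past the keeper plate, but the plate hides it, so I could not see it directly.

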